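# Draw the piston out of the dough press with the pull hook

## Task

The dough press has to be washed: take the pull hook from its stand, feel for the drop loop on the piston deep in the barrel, hook it and draw the piston up out of the barrel with the hook alone, never pushing or pulling with more than about 30 N and never touching the piston with the fingers. Set the piston down gently, flat and right way up, inside the draining tray, unhook it, and hang the hook back in the fork of its stand. Leave everything else where it is.

Things in the scene. Friction and masses are not known exactly. Their poses are not given: they have to be found in the camera images.
- barrel: upright aluminium dough-press barrel fixed on a dark foot plate 130 x 110 x 8 mm. Round bore 76 mm across, open on top, walls 4 mm; rim 120 mm, bore floor 10 mm above the table. Origin at table height on the bore axis, z up. Three white spring strips 14 mm wide on the bore wall, 14 to 84 mm above the table, stand in 3.5 mm and grip the piston's rim
- barrel_mouth (a point): centre of the bore's mouth, at rim height. Keep what goes down the bore within 34 mm of its axis to miss the strips. They drag on the piston with about 6 to 10 N until it is clear of them
- piston: black plastic disc 72 mm across, 18 mm thick, 0.2 to 0.3 kg, at the start flat on the bore floor. Origin at the centre of its underside, z up. On top a steel swivel and, hinged on it, a bail (drop loop) of 4 mm wire that hangs over to one side. WHICH side is NOT in this pose: anywhere within 1.9 rad of the piston's own -x. Look or feel for it
- piston_hinge (a point): on the piston's axis, 23 mm above its origin (5 mm over the disc's face): middle of the bail's level hinge line; does not turn with the swivel. The loop's wire centre line: 14 mm wide at the hinge, 18 mm wide 16 mm out, tapering to a straight 8 mm end bar 27 mm out. A push of 0.004 N m turns it on the swivel (stops 2.2 rad either side of the piston's -x)
- piston_top (a point): centre of the disc's top face. The bail rests 34 degrees above level: its end bar is then 22 mm from the axis and 20 mm above this point, 18 mm free under it; no part of the bail is over 25 mm from the axis. It swings up freely to a stop 7 degrees short of upright (end bar 3 mm off the axis, 32 mm above this point) and falls back when let go
- hook: pull hook, 0.15 kg, held upright; origin at the centre of its black handle, 12 mm thick (own x, grip it on this thickness), 36 mm wide (y), 60 mm tall (z, up). Below: collar 32 mm across, underside 36 mm below the origin, then a 6 mm steel shank on the z axis and a 6 mm toe at its foot. At the start it hangs in the rack, toe towards the rack's +x
- hook_toe (a point): where shank and toe centre lines meet, 130 mm below the hook's origin; axes as the hook's. The toe points along +x, reaches 14 mm from here, and its end is turned up (end top 7 mm above this point); underside 3 mm below this point
- rack: fixed hook stand, origin at table height below the seat: foot plate 120 x 90 x 8 mm, a post at its own +x end (33 mm behind the seat), on top a level fork of two steel tines along own x, each 12 mm wide and 8 mm thick, reaching 30 mm in front (own -x) of the seat, where the gap is open. Nothing is higher than the tines
- rack_seat (a point): middle of the fork's 12 mm gap at the height of the tines' tops, 115 mm above the table; own x points from the open end to the post. The hook's collar rests here on both tines, shank in the gap, hook origin 36 mm above this point
- tray: fixed shallow steel draining tray, 190 x 190 mm, walls 22 mm high and 4 mm thick, floor 4 mm above the table, origin at table height under its centre
- cookies: stack of three baked round biscuits, 56 mm across, 24 mm high, origin at the underside. Bystander.
- mug: white mug, 76 mm across, 85 mm high, origin at the underside. Bystander.
- jar: glass jar with metal cap, 60 mm across, 100 mm high, origin at the underside. Bystander.
- bowl: steel bowl, 130 mm across, 60 mm high, origin at the underside. Bystander.
- cutter: round metal biscuit cutter, 64 mm across, 25 mm high, origin at the underside. Bystander.
- rolling_pin: wooden rolling pin lying along its own y, 44 mm thick, 270 mm long with handles, origin at the underside of its middle. Bystander.
- spatula: wooden-handled spatula lying flat, handle to its own -x. Bystander.
Not all that is in view belongs to the job. There is more than one size of the piston; the one meant has the size given above.

How it is judged (in metres and radians):
On the way, in this order (a step that is already met when the one before it is completed fails the run):
1. the piston is drawn clear of the barrel, hanging on the hook (z of piston in the frame of barrel above 0.12 m and contact force between hook and piston above 0.8 N), for 0.1 s.
2. the piston stands flat in the tray, off the hook (x of piston in the frame of tray between -0.058 and 0.058 m and y of piston in the frame of tray between -0.058 and 0.058 m and z of piston in the frame of tray below 0.01 m and angle between piston's own z axis and vertical below 0.12 rad and contact force between hook and piston below 0.05 N and linear speed of piston below 0.03 m/s), for 0.2 s.
At the end, for the whole second after the job is handed in: Piston flat (0.12 rad), right way up on the tray floor (within 10 mm of table), centre within 58 mm of tray centre on both axes, at rest, off the hook; hook released, at rest, upright (0.12 rad), origin 31-41 mm over the seat, within 22 mm of it along the tines, 8 mm across (x of piston in the frame of tray between -0.058 and 0.058 m and y of piston in the frame of tray between -0.058 and 0.058 m and z of piston in the frame of tray below 0.01 m and angle between each of piston, hook's own z axis and vertical below 0.12 rad and x of hook in the frame of rack_seat between -0.022 and 0.022 m and y of hook in the frame of rack_seat between -0.008 and 0.008 m and z of hook in the frame of rack_seat between 0.031 and 0.041 m and contact force between hook and piston below 0.05 N and linear speed of each of piston, hook below 0.02 m/s and contact force between the fingers and hook below 0.05 N); the robot touches nothing.
It fails at once if the hook pushes or pulls on the piston or its bail with more than 30 N (contact force between hook and piston above 30 N).
It fails at once if the hook bears on the barrel with more than 30 N (contact force between hook and barrel above 30 N).
It fails at once if the fingers touch the piston or its bail (contact force between the fingers and piston above 0.3 N).
It fails at once if the piston is dropped or flung (faster than 0.7 m/s) (linear speed of piston above 0.7 m/s).
It fails at once if a bystander is shifted by more than 30 mm (distance of any of cookies, mug, jar, bowl, cutter, rolling_pin, spatula from where it was at the start of the episode above 0.03 m).
It also fails if it takes over 72 s, if anything falls off the work surface, if the arm or the gripper's body presses on something with over 40 N, if the wrist force passes 120 N, or if a joint passes its speed limit or range.

## Robot

A 7-joint arm with a two-finger parallel gripper is mounted at the origin on the work surface. World frame = base frame: x ahead of the robot, y to its left, z up, the work surface at z = 0. Lengths are in mm, angles in rad, forces in N, time in s.
With the tool pointing down it reaches from about 350 to 900 mm from the base axis. Payload 19.9 kg.
Tool frame: the origin (TCP) lies at the very end of the fingers, on their centre line; the grasp point (between the pads) lies bot.pinch_z behind it (bot.pinch_z is the distance from the TCP to the grasp point, in mm); z points along the fingers, y is the line along which they close (so a half turn about z gives the same grasp; the last joint's range is limited). The gripper opens to 94 mm and grips with 3 to 60 N. Pads are 16 mm wide; open, the fingers measure 119 mm over their backs; the gripper's body (75 mm by 177 mm) begins 78 mm behind the grasp point.
Start: joints at [1.075, 0.417, -0.01, 1.614, 0.005, 1.111, -0.053], TCP at [273.98, -561.724, 205.425] pointing down, gripper open.
Joint ranges: [-2.81, 2.81], [-0.39, 2.02], [-1.27, 1.25], [0.06, 2.57], [-1.19, 4.33], [0.19, 2], [-2.82, 2.82]. Speed limits (rad/s): [1.89, 1.89, 2.39, 2.39, 3.01, 3.01, 3.01].

## Interface

Orientations are given as a rotation vector (axis times angle).
In Python, from cell import sensors, vision, finish_job, bot gives the robot as it stands.
- The arm moves only by the shell command python3 -m inch 'ROWS' [OPENING] [FORCE]. ROWS is rows parted by semicolons, their numbers by spaces, 1 to 12 of them, each of 6 numbers: dx, dy, dz in mm, then a rotation vector rx, ry, rz in rad; each row is the pose to reach, as a shift and turn from the pose commanded when the command began, along the tool's axes at that moment; what a row does not reach only later rows make up. A row lasts 1/12 s, in which the tool goes at most 41.7 mm and 0.125 rad, less where a joint would pass 70% of its speed; a pose out of reach is approached as far as the arm can. OPENING is the finger opening in mm, set as the command begins (- or left out keeps the last). The fingers move at their own pace and stop on an object; FORCE is the grip in N (left out, the last holds). Time passes only in rows, so rows that do not move let the fingers close. It prints the time, the measured TCP pose, the force, the opening and the grip force at its end.
- sensors.get_state(): the state, without advancing time (a new reading comes with each control period).
- vision.capture(name): name is "side" or "top" or "wrist"; returns (picture, depth): 480x640x3 uint8, red, green, blue; 480x640 float32, mm along the optical axis (not along the pixel's ray), 0 where there is no reading.
- vision.camera_model(name): a dict with "vfov" (degrees; the focal length in pixels is half the picture's height over the tangent of half this angle, whatever the lens; pixels are square), "cx", "cy" (the principal point, pixels), "pose" (4x4, takes a point from camera to world coordinates). Camera axes: x right, y down, z forward; pixel columns grow to the right and rows downward; lengths in mm; the calibration is good to about 2 mm. A picture is of the moment at which its call begins: read the wrist's pose just before it. camera_model takes no time and is no camera call; for the wrist camera it gives the pose at the moment of the call.
- finish_job(): hands the job in; it is judged then, once.
The state is a dict: "time": time; "q": joint angles; "dq": joint speeds; "effort": joint torques, N m; "ee_pos": TCP position; "tcp_rot": TCP orientation; "ft_force": force on the tool from outside, world axes, zero at the start; "wrist_torque": the same for the moment, N m; "gripper_width": finger opening in mm; "grasp_force": force on a finger pad.
Only numpy, scipy, OpenCV 4.12 (cv2) and the standard library are available. Lean on these libraries where they do the work, as an engineer would, in place of code of your own. Each camera call takes 0.05 s, during which the arm holds its last target. There are 200 camera calls.

## Working session

There is one attempt and no reset: what is moved stays moved. The work goes in short steps, Python scripts to look and compute and a shell command to move; the robot and the scene stay as the last step left them, time stands still between calls to the robot, and variables do not carry over. Pictures are saved under pics/ and viewed, at most 10 in all, crops included, and the job is handed in when it is done.

```bash
ls; mkdir -p pics; python3 - <<'E'
from cell import sensors, vision, bot
import cv2, numpy as np
s=sensors.get_state(); print({k:np.round(v,3).tolist() for k,v in s.items()}, bot.pinch_z)
for n in("top","side"):
    p,d=vision.capture(n); cv2.imwrite(f"pics/{n}0.png",p[:,:,::-1]); np.save(f"pics/{n}0.npy",d)
    m=vision.camera_model(n); print(n,m["vfov"],m["cx"],m["cy"],np.round(m["pose"],3).tolist())
print(np.round(vision.camera_model("wrist")["pose"],3).tolist(),vision.camera_model("wrist")["vfov"])
E
```

```text
pics
{'time': 0.0, 'q': [1.075, 0.418, -0.01, 1.614, 0.005, 1.111, -0.053], 'dq': [-0.001, -0.001, -0.0, 0.0, 0.0, -0.001, 0.0], 'effort': [0.001, -85.125, 0.639, -42.599, -0.049, 0.019, 0.0], 'ee_pos': [273.815, -561.381, 204.825], 'tcp_rot': [-3.06, -0.706, 0.001], 'ft_force': [0.585, -0.806, -0.055], 'wrist_torque': [-0.004, -0.056, 0.02], 'grasp_force': 0.0, 'gripper_width': 94.099} 18.8
top 57.854023231629526 322.5681824088626 242.54998962253683 [[-0.04, -0.974, 0.225, 392.608], [-0.999, 0.037, -0.016, 7.165], [0.007, -0.225, -0.974, 1132.032], [0.0, 0.0, 0.0, 1.0]]
side 51.80230316463948 312.624035775977 236.28360559867926 [[-0.787, -0.463, 0.409, 209.251], [-0.618, 0.591, -0.519, 505.286], [-0.001, -0.66, -0.751, 872.985], [0.0, 0.0, 0.0, 1.0]]
[[0.437, -0.873, -0.217, 337.176], [-0.899, -0.425, -0.105, -531.569], [-0.0, 0.241, -0.971, 384.079], [0.0, 0.0, 0.0, 1.0]] 60.8119106876922
```

View pics/top0.png

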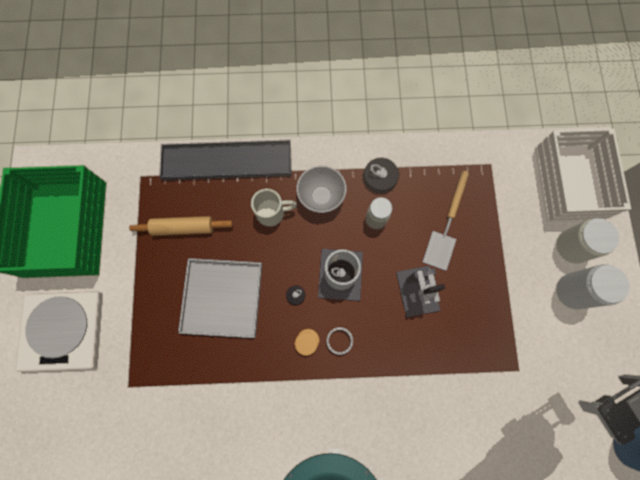

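View pics/side0.png

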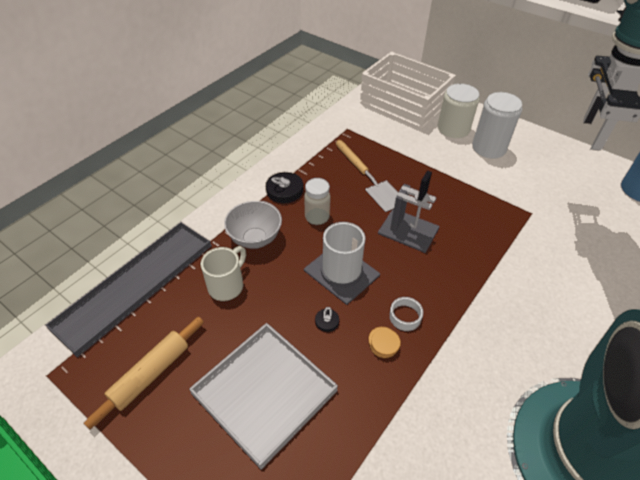

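Top view: the barrel is at (340,270) with the piston and bail inside it, the tray at (221,298), the rack and hook at (420,288). There are three piston candidates: one in the barrel (340,270), a large disc (381,175) and a small disc (296,295). The one in the barrel fits the description, so I'll check its size in an enlarged crop. The side view agrees: rack (410,215), barrel (343,255), tray (264,393).

```bash
cat > h.py <<'E'
import numpy as np, cv2
from cell import vision, sensors
def K(m): f=240/np.tan(np.radians(m["vfov"]/2)); return f,m["cx"],m["cy"]
def cloud(d,m):
    f,cx,cy=K(m); v,u=np.mgrid[:480,:640]
    P=np.stack([(u-cx)/f*d,(v-cy)/f*d,d],-1)
    W=P@m["pose"][:3,:3].T+m["pose"][:3,3]; W[d<=0]=np.nan; return W
def ray(m,uv,z):
    f,cx,cy=K(m); r=m["pose"][:3,:3]@np.array([(uv[0]-cx)/f,(uv[1]-cy)/f,1]); o=m["pose"][:3,3]
    return o+r*(z-o[2])/r[2]
def proj(m,p):
    f,cx,cy=K(m); c=m["pose"][:3,:3].T@(np.asarray(p,float)-m["pose"][:3,3]); return c[0]/c[2]*f+cx,c[1]/c[2]*f+cy
def circ(P):
    A=np.c_[P[:,:2],np.ones(len(P))]; s=np.linalg.lstsq(A,(P[:,:2]**2).sum(1),rcond=None)[0]
    c=s[:2]/2; return c,np.sqrt(s[2]+c@c)
E
python3 - <<'E'
from h import *
for n,B in (("top",dict(barrel=(315,245,368,302),rack=(395,255,450,322),tray=(172,250,270,345),big=(360,155,402,197),small=(283,282,309,308))),
            ("side",dict(barrel=(300,215,385,305),rack=(375,165,445,255),tray=(180,315,345,475)))):
    m=vision.camera_model(n); d=np.load(f"pics/{n}0.npy"); W=cloud(d,m)
    for k,(a,b,c,e) in B.items():
        P=W[b:e,a:c].reshape(-1,3); P=P[~np.isnan(P[:,0])]
        print(n,k,len(P),"zmax",np.round(np.percentile(P[:,2],[1,50,99,100]),1))
        if k=="barrel":
            Q=P[(P[:,2]>112)&(P[:,2]<128)]; c0=np.median(Q[:,:2],0)
            print(" rim",np.round(circ(Q),1) if 0 else [np.round(x,1) for x in circ(Q)],len(Q),np.median(Q[:,2]).round(1))
        if k=="rack":
            for lo,hi in((106,122),(126,195),(4,13)):
                Q=P[(P[:,2]>lo)&(P[:,2]<hi)]
                if len(Q)>3:
                    print("  ",lo,len(Q),Q.mean(0).round(1),Q[:,2].max().round(1),[np.round(x,1).tolist() if not np.isscalar(x) else x for x in cv2.minAreaRect(Q[:,:2].astype(np.float32))])
        if k=="tray":
            Q=P[(P[:,2]>14)&(P[:,2]<30)]
            print("  wall",len(Q),cv2.minAreaRect(Q[:,:2].astype(np.float32)))
            Q=P[(P[:,2]<10)]
        if k in("big","small"):
            Q=P[P[:,2]>12]; print("  ",cv2.minEnclosingCircle(Q[:,:2].astype(np.float32)))
        
p=cv2.imread("pics/top0.png"); s=cv2.imread("pics/side0.png")
a=cv2.resize(p[235:330,310:450],(560,380),interpolation=cv2.INTER_CUBIC)
b=cv2.resize(s[165:260,375:447],(288,380),interpolation=cv2.INTER_CUBIC)[:,:240]
cv2.imwrite("pics/crop1.png",np.hstack([a,b]))
E
```

```text
top barrel 3010 zmax [ -4.6   7.4 120.3 122.9]
 rim [array([565.7, -53.2]), np.float64(39.7)] 199 118.2
top rack 3662 zmax [ -5.    2.8 180.1 184.7]
   106 396 [ 519.4 -250.5  114.2] 121.8 [[513.7, -253.0], [77.9, 50.4], 9.568933486938477]
   126 140 [ 499.7 -250.2  169.1] 184.7 [[501.2, -253.9], [12.0, 36.2], 8.449629783630371]
   4 998 [ 509.  -246.4    7. ] 12.4 [[523.8, -269.2], [142.8, 170.0], 87.71109771728516]
top tray 9264 zmax [-5.   1.5 22.  25.7]
  wall 541 ((517.2957153320312, 256.46875), (190.8192901611328, 190.27769470214844), 84.40562438964844)
top big 1753 zmax [-5.2 19.9 48.2 53.6]
   ((836.7686767578125, -177.00914001464844), 49.65501022338867)
top small 672 zmax [-5.2  1.9 21.7 28.2]
   ((516.6466064453125, 65.76115417480469), 24.721660614013672)
side barrel 7622 zmax [ -3.7   2.4 119.2 122. ]
 rim [array([567.8, -51.1]), np.float64(39.8)] 338 117.6
side rack 6280 zmax [ -4.1   1.3 177.6 182.5]
   106 435 [ 518.2 -246.2  113.7] 121.9 [[515.5, -250.4], [78.2, 50.6], 7.695908069610596]
   126 227 [ 500.8 -245.4  160.1] 182.5 [[503.3, -251.2], [12.6, 38.3], 9.177075386047363]
   4 1232 [ 515.1 -250.5    6.9] 12.7 [[558.9, -318.3], [162.3, 287.8], 33.00194549560547]
side tray 26295 zmax [-3.5  1.2 24.4 41.4]
  wall 1537 ((566.6458740234375, 200.03741455078125), (296.05609130859375, 297.152099609375), 84.4175796508789)
```

View pics/crop1.png

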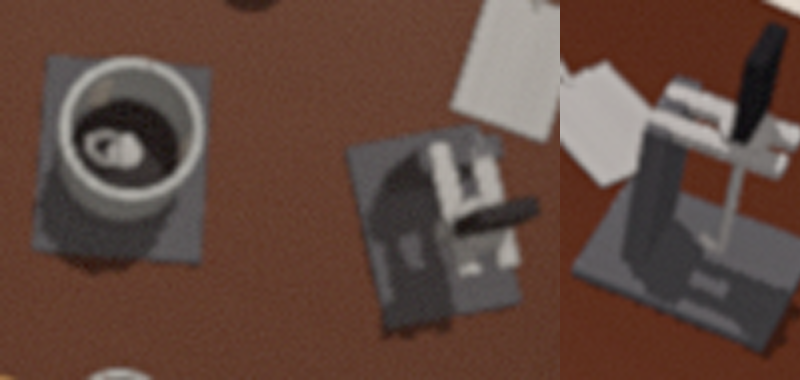

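The crop shows the barrel rim circle (about 80 mm across) with the black disc and bail inside, the bail lying to image left, roughly world +y. The hook handle sits across the tines. The big decoy measures about 97 mm across and the small one about 48 mm, and the disc in the bore must be 72 mm, so that is the piston. I'll view it from above with the wrist camera on the way.

```bash
cat >> h.py <<'E'
from scipy.spatial.transform import Rotation as Ro
def go(target=None, yaw=None, s=None):
    """tool-frame shift to TCP target with tool pointing down, tool y at azimuth yaw (rad)"""
    s=s or sensors.get_state(); R=Ro.from_rotvec(s["tcp_rot"]).as_matrix(); p=np.array(s["ee_pos"])
    if yaw is None: y=R[:,1]; yaw=np.arctan2(y[1],y[0])
    y=np.array([np.cos(yaw),np.sin(yaw),0]); z=np.array([0,0,-1.]); T=np.c_[np.cross(y,z),y,z]
    d=R.T@(np.array(target)-p); rv=Ro.from_matrix(R.T@T).as_rotvec()
    print("yaw now",np.arctan2(R[1,1],R[0,1]).round(3),"shift",d.round(1),"rot",rv.round(3),"rows",np.ceil(max(np.linalg.norm(d)/41.7,np.linalg.norm(rv)/.125)))
E
python3 - <<'E'
from h import *
s=sensors.get_state(); R=Ro.from_rotvec(s["tcp_rot"]).as_matrix(); print(R.round(2).tolist())
m=vision.camera_model("wrist"); print("cam in tool",(R.T@(m["pose"][:3,3]-s["ee_pos"])).round(1),(R.T@m["pose"][:3,:3]).round(2).tolist())
go([566,-52,330])
m=vision.camera_model("top"); f,cx,cy=K(m)
print([np.round(proj(m,[566.7,-52,z]),1) for z in(28,40,48,120)])
E
```

```text
[[0.9, 0.44, -0.0], [0.44, -0.9, 0.0], [-0.0, -0.0, -1.0]]
cam in tool [  70.     0.7 -179.2] [[-0.0, -0.97, -0.24], [1.0, -0.0, 0.0], [-0.0, -0.24, 0.97]]
yaw now -1.117 shift [ 485.9 -329.9 -124.8] rot [-0.001  0.     0.   ] rows 15.0
[array([340. , 272.4]), array([340.2, 271.7]), array([340.4, 271.2]), array([341.8, 266.3])]
```

```bash
python3 - <<'E'
from h import *
go([577,-121,240],0.15)
E
```

```text
yaw now -1.117 shift [ 465.5 -263.   -34.8] rot [-1.000e-03 -1.000e-03 -1.267e+00] rows 13.0
```

```bash
python3 -m inch '0 0 -35 0 0 -0.1; 465 -263 -35 0 0 -1.267;465 -263 -35 0 0 -1.267;465 -263 -35 0 0 -1.267;465 -263 -35 0 0 -1.267;465 -263 -35 0 0 -1.267;465 -263 -35 0 0 -1.267;465 -263 -35 0 0 -1.267;465 -263 -35 0 0 -1.267;465 -263 -35 0 0 -1.267;465 -263 -35 0 0 -1.267;465 -263 -35 0 0 -1.267' 60; python3 - <<'E'
from h import *
go([577,-121,240],0.15)
E
```

```text
time: 1.1
ee_pos: [534.2, -182.3, 240.4]
tcp_rot: [-2.045, -2.385, 0.0]
ft_force: [-0.4, -0.0, -0.4]
gripper_width: 60.0
grasp_force: 0.0
yaw now 0.153 shift [54.  51.6  0.4] rot [-0.    -0.     0.003] rows 2.0
```

```bash
python3 -m inch '27 26 0 0 0 0;54 52 0 0 0 0;54 52 0 0 0 0;54 52 0 0 0 0;54 52 0 0 0 0' ; python3 - <<'E'
from h import *
m=vision.camera_model("wrist"); p,d=vision.capture("wrist"); W=cloud(d,m); np.savez("pics/w1.npz",p=p,d=d,pose=m["pose"],vfov=m["vfov"],cx=m["cx"],cy=m["cy"])
Q=W.reshape(-1,3); Q=Q[~np.isnan(Q[:,0])]
r=np.hypot(Q[:,0]-566.7,Q[:,1]+52)
B=Q[(r<55)&(Q[:,2]>114)&(Q[:,2]<126)]; print("rim",circ(B),np.median(B[:,2]),len(B))
c=circ(B)[0]; r=np.hypot(*(Q[:,:2]-c).T)
I=Q[(r<34)&(Q[:,2]<90)]; print(np.percentile(I[:,2],[5,50,95,99]))
H=I[(I[:,2]>36)&(np.hypot(*(I[:,:2]-c).T)<28)]
for lo,hi in((33,40),(40,44),(44,48),(48,54)):
    h=I[(I[:,2]>lo)&(I[:,2]<hi)&(np.hypot(*(I[:,:2]-c).T)<28)]
    if len(h): v=h[:,:2].mean(0)-c; print(lo,len(h),v.round(1),np.degrees(np.arctan2(v[1],v[0])).round(1))
u0,v0=map(int,proj(m,[*c,70])); print(u0,v0)
a=p[max(v0-110,0):v0+110,max(u0-130,0):u0+130,::-1]
cv2.imwrite("pics/w1.png",cv2.resize(a,None,fx=2.6,fy=2.6,interpolation=cv2.INTER_CUBIC))
cv2.imwrite("pics/w1full.png",p[:,:,::-1])
E
```

```text
time: 1.52
ee_pos: [576.6, -123.3, 240.0]
tcp_rot: [-2.048, -2.381, 0.001]
ft_force: [-0.0, -0.3, -0.3]
gripper_width: 59.9
grasp_force: 0.0
rim (array([567.8053743 , -52.15050418]), np.float64(39.45819377640193)) 119.56473125437651 2309
[26.59640831 27.94504283 40.21949082 49.27714928]
33 231 [-0.2  0.9] 99.5
40 73 [ 2.  10.6] 79.3
44 67 [ 1.6 16.9] 84.5
48 79 [ 2.6 21.3] 83.1
322 132
```

View pics/w1.png

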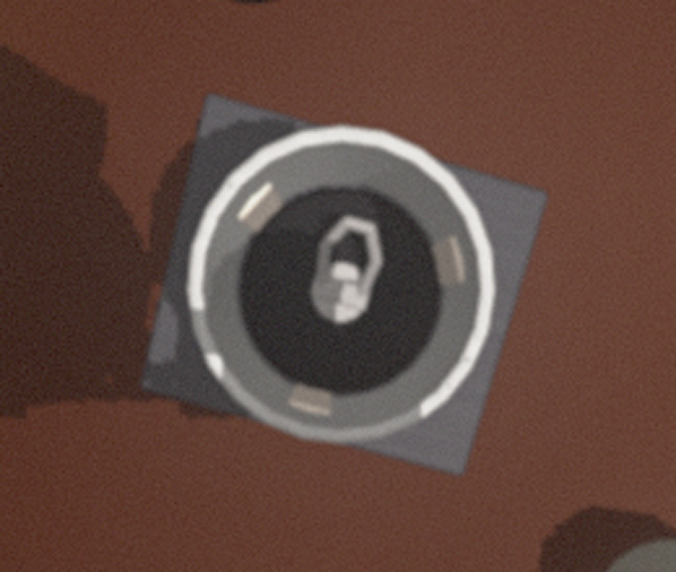

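The wrist picture shows the bore rim centred at crop (342,283), with a black disc that fills the bore (72 mm) and the loop end bar at (365,225). The strips are at (260,205), (450,262) and (310,400). The bail azimuth is about 83° and its bar about 48 mm high, which matches the text. Next I'll look at the hook.

```bash
python3 -m inch '-75 -91 0 0 0 0;-177.5 -93 0 0 0 0;-177.5 -93 0 0 0 0;-177.5 -93 0 0 0 0;-177.5 -93 0 0 0 0;-177.5 -93 0 0 0 0;-177.5 -93 0 0 0 0;-177.5 -93 0 0 0 0' ; python3 - <<'E'
from h import *
m=vision.camera_model("wrist"); p,d=vision.capture("wrist"); W=cloud(d,m)
Q=W.reshape(-1,3); Q=Q[~np.isnan(Q[:,0])]
Q=Q[(np.hypot(Q[:,0]-505,Q[:,1]+252)<80)]
for lo,hi in((175,190),(135,175),(108,121),(110,119)):
    q=Q[(Q[:,2]>lo)&(Q[:,2]<hi)]
    if len(q)>5: print(lo,len(q),np.median(q[:,2]).round(1),cv2.minAreaRect(q[:,:2].astype(np.float32)))
cv2.imwrite("pics/w2.png",p[:,:,::-1])
# fork: two tine blobs edges in rack frame (approx yaw from rect)
go([502,-252,240],0.15)
E
```

```text
time: 2.23
ee_pos: [511.0, -312.6, 240.4]
tcp_rot: [-2.05, -2.38, -0.0]
ft_force: [-0.1, 1.1, -0.3]
gripper_width: 60.2
grasp_force: 0.0
175 1312 180.7 ((502.9273986816406, -253.5652313232422), (11.683403968811035, 35.72591781616211), 8.78775691986084)
108 3710 114.9 ((515.6422119140625, -251.57106018066406), (77.81854248046875, 49.312503814697266), 8.76645278930664)
110 3367 114.8 ((515.6422119140625, -251.57106018066406), (77.81854248046875, 49.312503814697266), 8.76645278930664)
yaw now 0.15 shift [60.6 -0.4  0.5] rot [ 0. -0.  0.] rows 2.0
```

View pics/w2.png

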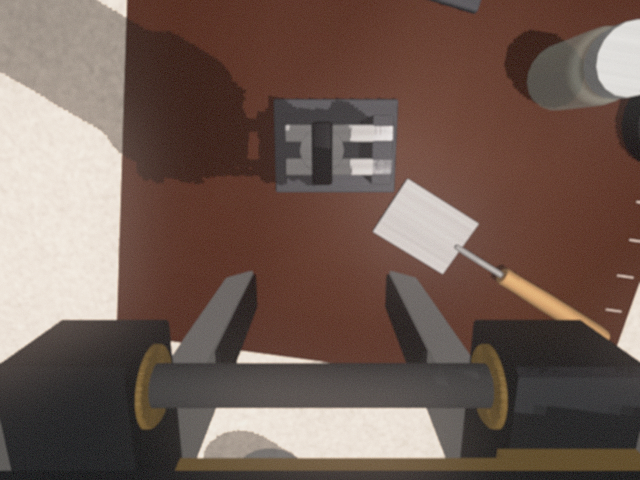

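The wrist picture shows the hook handle at (322,150) lying across the tines. Depth puts the handle top at 181 mm and the tine tops at 115 mm, both as stated. Rack yaw is 0.153 and the handle centre is (502.9,-253.6).

```bash
python3 -m inch '30 0 0 0 0 0.003;60 0.5 0 0 0 0.003;60 0.5 0 0 0 0.003;60 0.5 0 0 0 0.003;60 0.5 0 0 0 0.003' 40 25; python3 - <<'E'
from h import *
go([502.9,-253.6,137],0.153)
E
```

```text
time: 2.7
ee_pos: [503.2, -252.6, 240.7]
tcp_rot: [2.051, 2.379, -0.0]
ft_force: [0.8, -0.8, 0.9]
gripper_width: 40.5
grasp_force: 0.0
yaw now 0.148 shift [ -0.8  -0.5 103.7] rot [ 0.     0.001 -0.005] rows 3.0
```

```bash
python3 -m inch '-0.8 -0.5 35 0 0 0.003;-0.8 -0.5 70 0 0 0.003;-0.8 -0.5 104 0 0 0.003;-0.8 -0.5 104 0 0 0.003;-0.8 -0.5 104 0 0 0.003' 40; python3 -m inch '0 0 0 0 0 0;0 0 0 0 0 0;0 0 0 0 0 0;0 0 0 0 0 0;0 0 0 0 0 0;0 0 0 0 0 0;0 0 0 0 0 0' 4 25;
```

```text
time: 3.12
ee_pos: [502.2, -253.9, 136.0]
tcp_rot: [-2.055, -2.373, 0.001]
ft_force: [-0.2, -0.8, 0.6]
gripper_width: 39.8
grasp_force: 0.0
time: 3.7
ee_pos: [503.1, -254.0, 137.3]
tcp_rot: [2.055, 2.374, 0.0]
ft_force: [-1.5, -0.0, 8.5]
gripper_width: 11.9
grasp_force: 25.0
```

```bash
python3 -m inch '0 0 -3 0 0 0;0 0 -6 0 0 0;0 0 -6 0 0 0;0 -30 -6 0 0 0;0 -60 -6 0 0 0;0 -60 -6 0 0 0' 4 40; python3 -m inch '0 0 -40 0 0 0;0 0 -80 0 0 0;0 0 -120 0 0 0;0 0 -150 0 0 0;0 0 -150 0 0 0;0 0 -150 0 0 0'; python3 - <<'E'
from h import *
for n in("top","side"):
    p,d=vision.capture(n); m=vision.camera_model(n); W=cloud(d,m); np.savez(f"pics/{n}2.npz",p=p,d=d)
    s=sensors.get_state(); e=s["ee_pos"]
    Q=W.reshape(-1,3); Q=Q[~np.isnan(Q[:,0])]; Q=Q[np.hypot(Q[:,0]-e[0],Q[:,1]-e[1])<30]
    q=Q[(Q[:,2]>e[2]-112)&(Q[:,2]<e[2]-40)]; print(n,np.round(e,1),len(q),np.median(q,0).round(1) if len(q) else 0)
R=Ro.from_rotvec(s["tcp_rot"]).as_matrix(); print(R.round(3).tolist(),s["gripper_width"])
u=np.array([np.cos(1.449),np.sin(1.449)]); t=np.array([-u[1],u[0]]); c=np.array([567.8,-52.15])
p=c+24*u-18*t; print(p); go([*p,290],1.449-np.pi)
E
```

```text
time: 4.2
ee_pos: [438.7, -263.5, 142.0]
tcp_rot: [-2.058, -2.371, 0.003]
ft_force: [-0.1, -0.8, -0.5]
gripper_width: 11.9
grasp_force: 40.0
time: 4.7
ee_pos: [443.7, -262.6, 293.6]
tcp_rot: [2.054, 2.373, 0.0]
ft_force: [0.1, -0.1, -2.7]
gripper_width: 12.0
grasp_force: 40.0
top [ 443.1 -262.3  292.1] 25 [ 443.1 -261.   195.2]
side [ 442.8 -262.2  291.3] 94 [ 443.7 -260.   213.9]
[[-0.143, 0.99, -0.001], [0.99, 0.143, 0.001], [0.001, -0.001, -1.0]] 11.627892817957354
[588.58254598 -30.51470979]
yaw now 0.144 shift [208.3 177.5   1.3] rot [-0.002  0.     1.837] rows 15.0
```

```bash
python3 -m inch '40 35 0 0 0 0.125;80 70 0 0 0 0.25;120 105 0 0 0 0.375;160 140 0 0 0 0.5;208 177 0 0 0 0.625;208 177 0 0 0 0.75;208 177 0 0 0 0.875;208 177 0 0 0 1;208 177 0 0 0 1.125;208 177 0 0 0 1.25;208 177 0 0 0 1.375;208 177 0 0 0 1.5'; python3 -m inch '0 0 0 0 0 0.125;0 0 0 0 0 0.25;0 0 0 0 0 0.337;0 0 0 0 0 0.337;0 0 0 0 0 0.337'; cat > t.py <<'E'
from h import *
import sys
def avg():
    L=[]; 
    s=sensors.get_state(); return s
F=1.449; C=np.array([567.8,-52.15])
u=np.array([np.cos(F),np.sin(F)]); t=np.array([-u[1],u[0]])
s=sensors.get_state(); e=np.array(s["ee_pos"]); v=e[:2]-C
print("now u,t",(v@u).round(1),(v@t).round(1),"toe z",(e[2]-116).round(1),"F",np.round(s["ft_force"],1), "time",round(s["time"],2))
if len(sys.argv)>3:
    a,b,z=map(float,sys.argv[1:4]); p=C+a*u+b*t; go([*p,z+116],F-np.pi,s)
E
python3 t.py 24 -18 100
```

```text
time: 5.8
ee_pos: [588.0, -30.9, 290.4]
tcp_rot: [-3.095, -0.536, 0.005]
ft_force: [0.4, -0.4, -1.5]
gripper_width: 12.0
grasp_force: 40.0
time: 6.22
ee_pos: [588.2, -31.0, 291.1]
tcp_rot: [-3.141, -0.024, 0.003]
ft_force: [0.0, 0.8, -2.7]
gripper_width: 11.9
grasp_force: 40.0
now u,t 23.5 -17.7 toe z 175.1 F [ 0.   0.8 -2.7] time 6.22
yaw now -1.556 shift [ 0.5 -0.4 75.1] rot [-0.     0.002  0.137] rows 2.0
```

```bash
python3 -m inch '0.5 -0.4 0 0 0 0.125;0.5 -0.4 0 0 0 0.137;0.5 -0.4 20 0 0 0.137;0.5 -0.4 35 0 0 0.137;0.5 -0.4 35 0 0 0.137'; python3 t.py 24 -18 36; python3 - <<'E'
from h import *
m=vision.camera_model("wrist"); p,d=vision.capture("wrist"); cv2.imwrite("pics/w3.png",p[:,:,::-1])
E
```

```text
time: 6.63
ee_pos: [587.7, -30.7, 254.3]
tcp_rot: [-3.136, 0.189, 0.007]
ft_force: [0.4, -0.5, -1.8]
gripper_width: 11.8
grasp_force: 40.0
now u,t 23.7 -17.2 toe z 138.3 F [ 0.4 -0.5 -1.8] time 6.63
yaw now -1.691 shift [  1.3  -0.3 102.3] rot [0.    0.005 0.002] rows 3.0
```

View pics/w3.png

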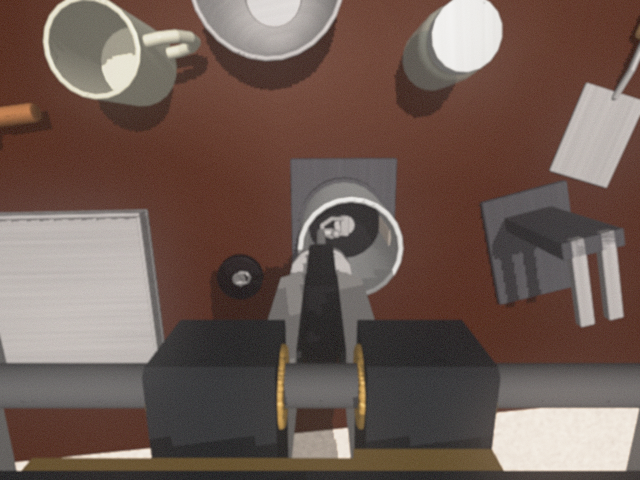

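The picture shows the mug, bowl and jar at the top and the handle at (320,290) over the barrel. The bail inside still points left (+y), and the toe is on the +x side of it. Now I'll descend beside the bail.

```bash
python3 -m inch '0.8 -0.3 10 0 0 0;0.8 -0.3 30 0 0 0;0.8 -0.3 50 0 0 0;0.8 -0.3 70 0 0 0;0.8 -0.3 70 0 0 0;0.8 -0.3 70 0 0 0'; python3 t.py 24 -18 34; python3 -m inch '0 0 0 0 0 0'; python3 t.py 24 -18 34
```

```text
time: 7.18
ee_pos: [589.9, -30.4, 187.5]
tcp_rot: [-3.135, 0.194, 0.001]
ft_force: [0.9, 0.1, -1.2]
gripper_width: 11.4
grasp_force: 40.0
now u,t 24.2 -19.3 toe z 71.5 F [ 0.9  0.1 -1.2] time 7.18
yaw now -1.695 shift [-1.3  0.3 37.5] rot [-0.     0.001 -0.002] rows 1.0
time: 7.27
ee_pos: [590.7, -30.4, 188.9]
tcp_rot: [-3.135, 0.195, -0.003]
ft_force: [-0.3, -0.2, -1.3]
gripper_width: 12.2
grasp_force: 40.0
now u,t 24.3 -20.1 toe z 72.9 F [-0.3 -0.2 -1.3] time 7.27
yaw now -1.695 shift [-2.2  0.4 38.9] rot [-0.    -0.002 -0.003] rows 1.0
```

```bash
sed -i 's/^s=sensors.get_state(); e=np.array(s\["ee_pos"\])/L=[]\nfor i in range(6): vision.capture("top"); L.append(sensors.get_state())\ns=L[-1]\nfor k in("ee_pos","ft_force","tcp_rot"): s[k]=np.mean([x[k] if k!="tcp_rot" or x[k][0]<0 else -np.array(x[k])*(2*np.pi\/np.linalg.norm(x[k])-1) for x in L],0)\ne=s["ee_pos"]/' t.py; python3 -m inch '-1 0.3 12 0 0 0;-1 0.3 25 0 0 0;-1 0.3 33 0 0 0;-1 0.3 33 0 0 0;-1 0.3 33 0 0 0'; python3 t.py 24 -18 33
```

```text
time: 7.68
ee_pos: [588.9, -30.7, 154.4]
tcp_rot: [-3.135, 0.196, 0.001]
ft_force: [-0.7, -0.3, -1.2]
gripper_width: 11.7
grasp_force: 40.0
now u,t 24.0 -18.7 toe z 39.0 F [-0.   0.2 -1.2] time 7.98
yaw now -1.696 shift [-0.7 -0.   6. ] rot [-0.    -0.001 -0.003] rows 1.0
```

```bash
python3 -m inch '-0.7 0 3 0 0 0;-0.7 0 5 0 0 0;-0.7 0 5 0 0 0;-0.7 0 5 0 0 0'; python3 -m inch '0 0 0.7 0 0 0;0 0 0.7 0 0 0'; python3 -m inch '0 0 0.7 0 0 0;0 0 0.7 0 0 0';python3 t.py 24 -18 33
```

```text
time: 8.32
ee_pos: [588.1, -30.6, 149.2]
tcp_rot: [-3.135, 0.196, 0.001]
ft_force: [-0.7, -0.3, -1.6]
gripper_width: 11.6
grasp_force: 40.0
time: 8.48
ee_pos: [588.2, -30.6, 148.7]
tcp_rot: [-3.135, 0.196, 0.0]
ft_force: [0.3, -0.1, -1.5]
gripper_width: 11.6
grasp_force: 40.0
time: 8.65
ee_pos: [588.2, -30.6, 148.0]
tcp_rot: [-3.135, 0.196, 0.0]
ft_force: [-0.1, -0.1, -0.1]
gripper_width: 11.8
grasp_force: 40.0
now u,t 23.9 -17.7 toe z 32.0 F [-0.2 -0.2 -1.3] time 8.95
yaw now -1.696 shift [ 0.3 -0.1 -1. ] rot [-0.     0.    -0.003] rows 1.0
```

```bash
python3 -m inch '0 0 0.7 0 0 0;0 0 0.7 0 0 0' | grep ft;  python3 -m inch '0 0 0.7 0 0 0;0 0 0.7 0 0 0'|grep ft;python3 t.py 24 -18 33
```

```text
ft_force: [0.1, 0.1, -0.9]
ft_force: [-1.3, 0.4, 6.8]
now u,t 23.9 -17.9 toe z 31.1 F [-1.6  0.1  5.8] time 9.58
yaw now -1.696 shift [ 0.1 -0.1 -1.9] rot [-0.    -0.001 -0.003] rows 1.0
```

Contact at toe height 31.1 mm, against 31 mm expected, so the height calibration holds. Now I'll rise 1.7 mm and sweep under the bail.

```bash
python3 -m inch '0 0 -1.7 0 0 0;0 -3 -1.7 0 0 0;-3 -6 -1.7 0 0 0;-6 -7 -1.7 0 0 0;-6 -7 -1.7 0 0 0'; python3 t.py 31 0 33
```

```text
time: 10.0
ee_pos: [582.5, -22.2, 148.2]
tcp_rot: [-3.135, 0.195, 0.001]
ft_force: [0.1, 0.3, -0.7]
gripper_width: 11.6
grasp_force: 40.0
now u,t 30.9 -11.6 toe z 32.3 F [ 0.3 -0.1 -1.8] time 10.3
yaw now -1.696 shift [-11.6  -0.1  -0.7] rot [ 0.     0.    -0.003] rows 1.0
```

```bash
python3 -m inch '-2 -0.3 0 0 0 0;-4 -0.5 0 0 0 0;-6 -0.5 0 0 0 0;-8 -0.5 0 0 0 0;-10 -0.5 0 0 0 0;-11.6 -0.3 0 0 0 0;-11.6 -0.3 0 0 0 0;-11.6 -0.3 0 0 0 0'; python3 t.py 31 0 33
```

```text
time: 10.97
ee_pos: [571.6, -21.2, 148.4]
tcp_rot: [3.135, -0.196, 0.0]
ft_force: [0.4, 0.1, -1.3]
gripper_width: 11.8
grasp_force: 40.0
now u,t 31.3 -0.2 toe z 32.3 F [ 0.1  0.1 -1.7] time 11.27
yaw now -1.696 shift [-0.2  0.3 -0.7] rot [-0.    -0.    -0.003] rows 1.0
```

```bash
python3 - <<'E'
from h import *
c=np.array([567.8,-52.15])
outs=[]
for n in("top","wrist"):
    m=vision.camera_model(n); p,d=vision.capture(n); u0,v0=map(int,proj(m,[*c,60])); r=28 if n=="top" else 65
    outs.append(cv2.resize(p[v0-r:v0+r,u0-r:u0+r,::-1],(400,400),interpolation=cv2.INTER_CUBIC))
cv2.imwrite("pics/c4.png",np.hstack(outs))
E
```

```text
(no output)
```

View pics/c4.png

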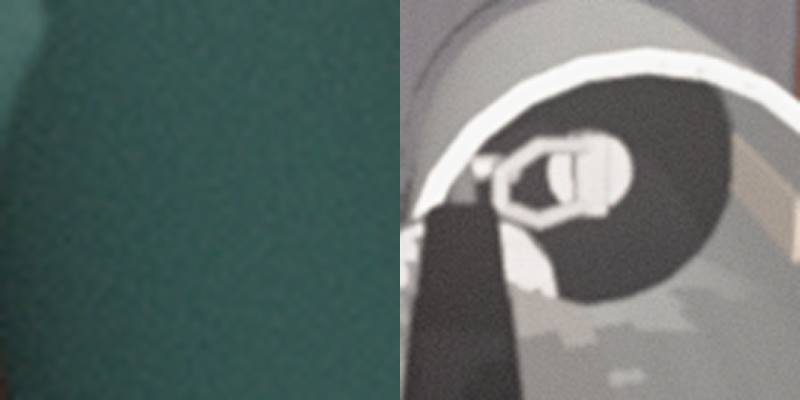

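The right panel shows the loop with its bar at (497,190), and the toe at (485,165) is just outside the bar or under it. I'll check the geometry by projection.

```bash
python3 - <<'E'
from h import *
c=np.array([567.8,-52.15]); F=1.449; u=np.array([np.cos(F),np.sin(F)]); t=np.array([-u[1],u[0]])
m=vision.camera_model("wrist"); p,d=vision.capture("wrist"); u0,v0=map(int,proj(m,[*c,60])); r=65
def q(a,b,z): x=proj(m,[*(c+a*u+b*t),z]); return np.round([400+(x[0]-u0+r)*400/130,(x[1]-v0+r)*400/130])
print("bar",q(22,0,48),"bar ends",q(22,4,48),q(22,-4,48),"hinge",q(0,0,33),"shank foot",q(31,0,33),"tip top",q(17,0,40),q(20,0,40),"toe mid",q(24,0,36), "piston rim",q(-36,0,28),"rim",q(0,-40,120),q(-40,0,120))
W=cloud(d,m); g=p.astype(int).max(2)
v=(W[...,:2]-c); U=v@u; T=v@t; Z=W[...,2]
M=(np.hypot(U,T)<36)&(Z>31)&(Z<60)
for lo in range(-6,36,3):
    k=M&(U>=lo)&(U<lo+3)
    if k.sum(): print(lo,k.sum(),"T",np.percentile(T[k],[0,50,100]).round(1),"Z",np.percentile(Z[k],[0,50,100]).round(1))
E
```

```text
bar [499. 190.] bar ends [499. 207.] [499. 173.] hinge [589. 174.] shank foot [460. 175.] tip top [520. 181.] [507. 181.] toe mid [489. 177.] piston rim [734. 169.] rim [646.  61.] [869. 289.]
-6 37 T [-9.9 -2.1  9. ] Z [31.  34.9 36.1]
-3 109 T [-10.8  -1.1   9.1] Z [33.5 35.4 36.7]
0 110 T [-11.   -1.2   9. ] Z [33.6 35.5 37.4]
3 73 T [-10.5  -0.1   8.9] Z [31.  36.5 39.5]
6 53 T [-11.    1.5   9.4] Z [31.1 39.7 41.7]
9 49 T [-11.3  -0.8  10. ] Z [31.  41.9 44.7]
12 49 T [-11.6  -7.5   9.8] Z [41.6 43.9 46.1]
15 57 T [-10.6  -6.2   8.6] Z [36.7 46.  48. ]
18 65 T [-8.6 -2.   6. ] Z [37.6 47.9 50.4]
21 73 T [-7.1 -2.6  4.9] Z [32.1 49.5 51.7]
24 39 T [-5.3 -2.6  0.1] Z [31.7 34.2 36.3]
27 36 T [-5.1 -4.5 -0.1] Z [32.3 42.4 60. ]
30 15 T [-5.2 -5.  -4.4] Z [45.3 54.5 59.4]
33 2 T [-3.9 -3.7 -3.6] Z [54.6 56.6 58.6]
```

```bash
python3 -m inch '-1 2 0 0 0 0;-1 4 0 0 0 0;-1 4 -2 0 0 0;-1 4 -4 0 0 0;-1 4 -6 0 0 0;-1 4 -6 0 0 0'; python3 t.py 28 0 43;  python3 - <<'E'
from h import *
c=np.array([567.8,-52.15]);F=1.449; u=np.array([np.cos(F),np.sin(F)]); t=np.array([-u[1],u[0]])
m=vision.camera_model("wrist"); p,d=vision.capture("wrist"); u0,v0=map(int,proj(m,[*c,60])); r=50
cv2.imwrite("pics/c5.png",cv2.resize(p[v0-r:v0+r,u0-r:u0+r,::-1],(600,600),interpolation=cv2.INTER_CUBIC))
W=cloud(d,m); v=(W[...,:2]-c); U=v@u; T=v@t; Z=W[...,2]
M=(np.hypot(U,T)<36)&(Z>31)&(Z<60)
for lo in range(3,33,3):
    k=M&(U>=lo)&(U<lo+3)
    if k.sum(): print(lo,k.sum(),"T",np.percentile(T[k],[0,50,100]).round(1),"Z",np.percentile(Z[k],[0,50,100]).round(1))
E
```

```text
time: 11.92
ee_pos: [570.5, -24.9, 154.9]
tcp_rot: [-3.135, 0.196, -0.001]
ft_force: [0.2, 0.5, -2.0]
gripper_width: 11.5
grasp_force: 40.0
now u,t 27.3 0.9 toe z 38.4 F [ 0.3  0.3 -1.5] time 12.22
yaw now -1.696 shift [ 0.9 -0.7 -4.6] rot [-0.    -0.    -0.003] rows 1.0
3 71 T [-10.3   0.7   8.5] Z [31.  36.7 40.1]
6 45 T [-10.8  -7.    9.1] Z [31.3 39.7 41.4]
9 47 T [-11.1  -7.    9.6] Z [31.  41.4 43.3]
12 57 T [-11.7  -2.2   9.4] Z [40.9 43.7 45.9]
15 86 T [-10.7  -2.2   8.3] Z [41.4 45.1 48.5]
18 77 T [-9.2 -1.8  7.1] Z [40.7 48.  49.9]
21 66 T [-7.3 -1.5  4.2] Z [38.5 49.6 51.5]
24 31 T [-4.4 -3.7 -2.3] Z [37.5 47.7 58.9]
27 27 T [-4.2 -3.6 -2.5] Z [37.6 49.5 59.8]
```

View pics/c5.png

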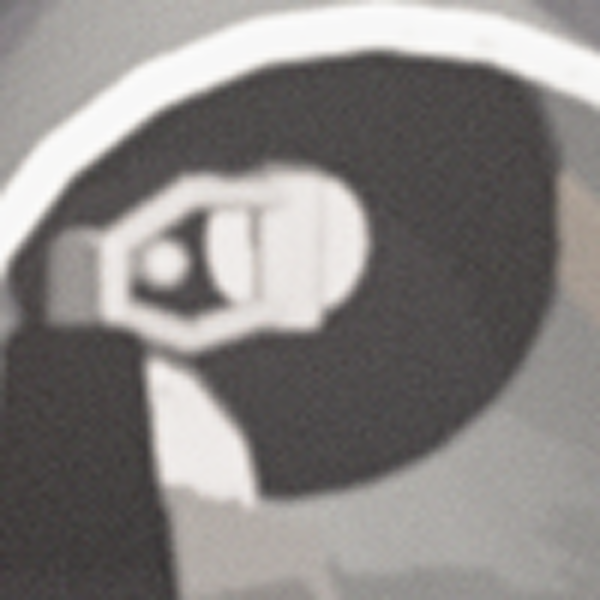

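The toe's turned-up end shows inside the loop at (165,262), with the end bar at (118,262) between the tip and the shank. It is hooked. I'll raise along the bail's arc.

```bash
python3 -m inch '0 0 -2.5 0 0 0;0 0.5 -5 0 0 0;0 2 -7.5 0 0 0;0 4 -10 0 0 0;0 7 -12.5 0 0 0;0 10 -14.5 0 0 0;0 14 -16 0 0 0;0 18 -17 0 0 0;0 19 -17.5 0 0 0;0 19 -17.5 0 0 0'; python3 t.py 8 0 55.5
```

```text
time: 13.1
ee_pos: [567.7, -44.1, 171.7]
tcp_rot: [-3.135, 0.197, 0.0]
ft_force: [0.5, 0.9, -3.2]
gripper_width: 11.9
grasp_force: 40.0
now u,t 8.2 1.1 toe z 55.7 F [ 0.7  0.  -4.4] time 13.4
yaw now -1.696 shift [1.1 0.2 0.2] rot [ 0.     0.    -0.003] rows 1.0
```

```bash
python3 -m inch '0.5 0 -1 0 0 0;1 0 -2 0 0 0;1 0 -3 0 0 0;1 0 -4 0 0 0;1 0 -6 0 0 0;1 0 -8 0 0 0;1 0 -10 0 0 0;1 0 -12 0 0 0'; python3 t.py 8 0 60
```

```text
time: 14.07
ee_pos: [568.8, -43.9, 184.0]
tcp_rot: [-3.135, 0.196, 0.0]
ft_force: [-1.0, -0.6, -12.8]
gripper_width: 11.7
grasp_force: 40.0
now u,t 8.3 -0.2 toe z 68.2 F [-1.2 -0.2 -7.7] time 14.37
yaw now -1.696 shift [-0.2  0.3  8.2] rot [-0.    -0.    -0.003] rows 1.0
```

```bash
python3 -m inch '0 0 -3 0 0 0;0 0 -7 0 0 0;0 0 -11 0 0 0;0 0 -15 0 0 0;0 0 -19 0 0 0;0 0 -23 0 0 0;0 0 -27 0 0 0;0 0 -31 0 0 0;0 0 -35 0 0 0;0 0 -39 0 0 0;0 0 -43 0 0 0;0 0 -47 0 0 0' | egrep 'pos|ft'; python3 -m inch '0 0 -4 0 0 0;0 0 -7 0 0 0;0 0 -10 0 0 0;0 0 -13 0 0 0;0 0 -16 0 0 0;0 0 -19 0 0 0;0 0 -22 0 0 0;0 0 -25 0 0 0;0 0 -28 0 0 0;0 0 -31 0 0 0;0 0 -34 0 0 0;0 0 -37 0 0 0' | egrep 'pos|ft'; python3 t.py
```

```text
ee_pos: [568.8, -44.0, 231.2]
ft_force: [-0.5, -0.3, -12.2]
ee_pos: [568.9, -43.9, 268.2]
ft_force: [-0.8, -0.4, -3.9]
now u,t 8.2 -0.1 toe z 152.1 F [ 0.1 -0.1 -3.9] time 16.67
```

```bash
python3 -m inch '0 0 -3 0 0 0;0 0 -7 0 0 0;0 0 -11 0 0 0;0 0 -15 0 0 0;0 0 -20 0 0 0;0 0 -25 0 0 0;0 0 -30 0 0 0;0 0 -35 0 0 0;0 0 -40 0 0 0;0 0 -43 0 0 0;0 0 -45 0 0 0;0 0 -45 0 0 0' | egrep 'pos|ft'; python3 - <<'E'
from h import *
p,d=vision.capture("side"); cv2.imwrite("pics/s6.png",p[100:400,150:550,::-1])
go([518,264.5,311])
E
```

```text
ee_pos: [568.9, -44.0, 313.2]
ft_force: [-0.2, -0.4, -3.8]
yaw now -1.696 shift [ -88.9 -299.7    1.9] rot [-0. -0. -0.] rows 8.0
```

View pics/s6.png

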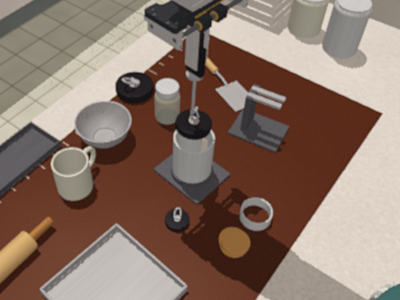

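The side view shows the piston hanging level on the hook at (193,122), clear above the barrel rim. I'll carry it to the tray with a gentle ramp.

```bash
python3 -m inch '-1 -3 0 0 0 0;-3 -9 0 0 0 0;-5 -18 0 0 0 0;-9 -30 0 0 0 0;-13 -44 0 0 0 0;-17 -58 0 0 0 0;-21 -72 0 0 0 0;-25 -86 0 0 0 0;-30 -100 0 0 0 0;-34 -114 0 0 0 0;-38 -128 0 0 0 0;-42 -142 0 0 0 0' | egrep 'pos|ft'; python3 -m inch '-4 -14 0 0 0 0;-8 -28 0 0 0 0;-12 -42 0 0 0 0;-17 -56 0 0 0 0;-21 -70 0 0 0 0;-25 -84 0 0 0 0;-29 -98 0 0 0 0;-33 -112 0 0 0 0;-38 -126 0 0 0 0;-42 -140 0 0 0 0;-45 -151 0 0 0 0;-47 -157 0 0 0 0' | egrep 'pos|ft'; python3 -m inch '0 0 25 0 0 0;0 0 50 0 0 0;0 0 70 0 0 0;0 0 90 0 0 0;0 0 100 0 0 0;0 0 107 0 0 0;0 0 110 0 0 0;0 0 110 0 0 0;0 0 110 0 0 0;0 0 110 0 0 0'| egrep 'pos|ft';  python3 t.py
```

```text
ee_pos: [544.2, 104.2, 312.9]
ft_force: [0.1, 0.1, -4.2]
ee_pos: [516.8, 266.1, 312.9]
ft_force: [0.5, 0.4, -3.6]
ee_pos: [518.2, 264.0, 203.8]
ft_force: [0.6, 0.3, -4.7]
now u,t 307.7 87.8 toe z 87.4 F [ 0.  -0.  -4.3] time 20.85
```

```bash
python3 - <<'E'
from h import *
s=sensors.get_state(); e=np.array(s["ee_pos"])
for n in("wrist","side"):
    m=vision.camera_model(n); p,d=vision.capture(n); W=cloud(d,m)
    Q=W[(p.max(2)<90)&(np.hypot(W[...,0]-e[0],W[...,1]-e[1])<50)&(W[...,2]>20)&(W[...,2]<95)]
    if len(Q)>20: print(n,len(Q),Q[:,:2].min(0).round(1),Q[:,:2].max(0).round(1),"z",np.percentile(Q[:,2],[2,50,98]).round(1))
    if n=="side": u0,v0=map(int,proj(m,[517,256,40])); cv2.imwrite("pics/s7.png",cv2.resize(p[v0-110:v0+80,u0-120:u0+120,::-1],None,fx=2.5,fy=2.5))
E
```

```text
wrist 4330 [487.6 221.9] [555.2 291. ] z [57.  59.2 61.2]
side 1072 [483.2 222.7] [552.  293.1] z [46.4 58.  61.7]
```

View pics/s7.png

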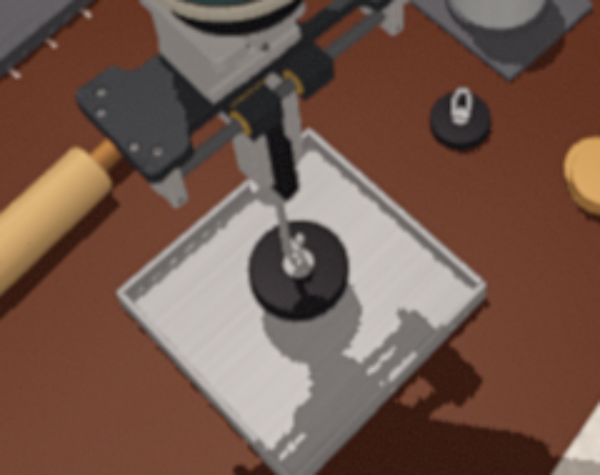

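The picture shows the piston hanging over the middle of the tray at (298,270). Its top face is at 59 mm, so its underside is about 37 mm above the tray floor. Lowering.

```bash
python3 -m inch '0 0 4 0 0 0;0 0 9 0 0 0;0 0 14 0 0 0;0 0 19 0 0 0;0 0 24 0 0 0;0 0 28 0 0 0;0 0 31 0 0 0;0 0 33 0 0 0;0 0 34 0 0 0;0 0 35 0 0 0;0 0 36 0 0 0;0 0 37 0 0 0' | egrep 'pos|ft'; python3 -m inch '0 0 0.7 0 0 0;0 0 1.4 0 0 0;0 0 2 0 0 0;0 0 2 0 0 0'; python3 t.py
```

```text
ee_pos: [518.0, 264.1, 166.1]
ft_force: [-0.6, 0.4, -2.7]
time: 22.28
ee_pos: [517.9, 263.9, 163.9]
tcp_rot: [-3.135, 0.196, -0.0]
ft_force: [1.3, 1.8, -0.9]
gripper_width: 11.7
grasp_force: 40.0
now u,t 307.6 87.9 toe z 47.9 F [ 0.6  1.6 -1.2] time 22.58
```

```bash
python3 -m inch '0 -2 0.5 0 0 0;0 -5 1 0 0 0;0 -9 2.5 0 0 0;0 -12 4 0 0 0;0 -15 6 0 0 0;0 -17.5 8.5 0 0 0;0 -19.5 11 0 0 0;0 -19.5 14 0 0 0;0 -19.5 17 0 0 0;0 -19.5 20 0 0 0;0 -19.5 20 0 0 0' | egrep 'pos|ft'; python3 t.py;  python3 - <<'E'
from h import *
s=sensors.get_state(); e=np.array(s["ee_pos"])
m=vision.camera_model("wrist"); p,d=vision.capture("wrist"); W=cloud(d,m)
u0,v0=map(int,proj(m,[518,256,25])); cv2.imwrite("pics/w8.png",cv2.resize(p[v0-70:v0+70,u0-70:u0+70,::-1],(560,560),interpolation=cv2.INTER_CUBIC))
Q=W[(p.max(2)<90)&(np.hypot(W[...,0]-e[0],W[...,1]-e[1])<60)&(W[...,2]>15)&(W[...,2]<35)]
print(Q[:,:2].min(0).round(1),Q[:,:2].max(0).round(1),np.median(Q[:,2]))
E
```

```text
ee_pos: [520.1, 282.9, 143.2]
ft_force: [-0.6, -0.1, -2.2]
now u,t 326.9 87.9 toe z 27.9 F [ 0.3  0.2 -1.4] time 23.8
[484.4 223.2] [554.4 290.4] 21.796787044046425
```

View pics/w8.png

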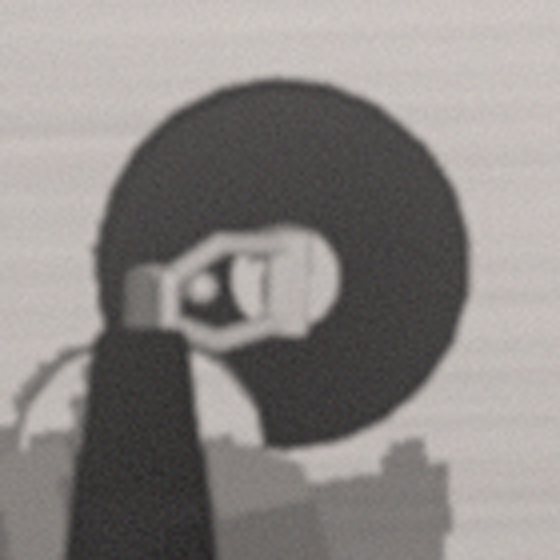

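The piston lies flat in the tray with its top face at 21.8 mm. The bail is down, and the toe end is visible under the loop at (203,290). I'll drop 1.3 mm more and back out.

```bash
python3 -m inch '0 0 1.3 0 0 0;0 -3 1.3 0 0 0;0 -7 1.3 0 0 0;0 -11 1.3 0 0 0;0 -16 1.3 0 0 0;0 -22 1.3 0 0 0;0 -30 1.3 0 0 0;0 -36 1.3 0 0 0;0 -36 1.3 0 0 0;0 -36 -3 0 0 0;0 -36 -15 0 0 0' | egrep 'pos|ft';python3 -m inch '0 0 -40 0 0 0;0 0 -80 0 0 0;0 0 -120 0 0 0;0 0 -150 0 0 0;0 0 -150 0 0 0'| egrep 'pos|ft'; python3 - <<'E'
from h import *
m=vision.camera_model("wrist"); p,d=vision.capture("wrist"); W=cloud(d,m); M=(p.max(2)<90)&(np.hypot(W[...,0]-519,W[...,1]-257)<60)&(W[...,2]>12)&(W[...,2]<60)
Q=W[M]; print(len(Q),Q[:,:2].min(0).round(1),Q[:,:2].max(0).round(1),np.median(Q[:,2]))
k=np.linalg.lstsq(np.c_[Q[:,:2],np.ones(len(Q))],Q[:,2],rcond=None)[0]; print("tilt",k[:2])
# target in front of fork: seat-side grasp pose (503.1,-254) -60 along rack x
x=np.array([np.cos(.153),np.sin(.153)]); print(np.array([503.1,-254])-60*x)
go([443.8,-263.1,300],0.153)
E
```

```text
ee_pos: [524.1, 318.2, 158.0]
ft_force: [0.4, 0.2, -1.5]
ee_pos: [526.2, 319.9, 316.7]
ft_force: [1.2, -0.1, -1.3]
2271 [483.7 221.5] [553.8 290.6] 21.79150787828695
tilt [ 0.00035335 -0.00382464]
[ 443.80090112 -263.14422613]
yaw now -1.696 shift [ -8.3 588.1  11. ] rot [ 0.002 -0.007 -1.849] rows 15.0
```

```bash
python3 -m inch '0 30 0 0 0 -0.1;-1 65 0 0 0 -0.2;-2 100 0 0 0 -0.32;-3 140 0 0 0 -0.44;-4 180 0 0 0 -0.56;-4 220 0 0 0 -0.68;-5 260 0 0 0 -0.8;-5 300 0 0 0 -0.92;-6 340 0 0 0 -1.04;-6 380 0 0 0 -1.16;-7 420 0 0 0 -1.28;-7 460 0 0 0 -1.4'| egrep 'pos|ft'; python3 - <<'E'
from h import *
go([443.8,-263.1,300],0.153)
E
```

```text
ee_pos: [467.1, -84.9, 308.5]
ft_force: [0.6, -0.4, -0.9]
yaw now -0.455 shift [-170.3   57.4    8.5] rot [-0.001  0.    -0.608] rows 5.0
```

```bash
python3 -m inch '0 0 0 0 0 -0.12;0 0 0 0 0 -0.24;0 0 0 0 0 -0.36;0 0 0 0 0 -0.4;0 0 0 0 0 -0.4'| egrep 'pos|ft'; sed -i 's/^if len.*/if len(sys.argv)>4: go([float(x) for x in sys.argv[1:4]],float(sys.argv[4]),s)\nelif len(sys.argv)>3:/' t.py; python3 t.py 443.8 -263.1 300 0.153
```

```text
ee_pos: [467.6, -83.4, 308.3]
ft_force: [0.3, 0.5, -2.5]
now u,t -43.0 95.3 toe z 192.6 F [-0.2  0.3 -1.5] time 26.95
yaw now -0.061 shift [-181.   -13.2    8.6] rot [-0.001 -0.    -0.214] rows 5.0
```

```bash
python3 -m inch '-35 -2 0 0 0 -0.1;-70 -5 0 0 0 -0.214;-110 -8 0 0 0 -0.214;-145 -11 0 0 0 -0.214;-170 -13 4 0 0 -0.214;-181 -13.2 8 0 0 -0.214;-181 -13.2 8 0 0 -0.214;-181 -13.2 8 0 0 -0.214'| egrep 'pos|ft'; python3 t.py 443.8 -263.1 143 0.153
```

```text
ee_pos: [444.5, -262.4, 300.5]
ft_force: [-0.3, 1.0, -1.2]
now u,t -223.1 96.6 toe z 185.1 F [ 0.4  0.3 -1.6] time 27.92
yaw now 0.156 shift [ -1.1  -1.3 158.1] rot [ 0.    -0.     0.003] rows 4.0
```

```bash
python3 -m inch '-1.1 -1.3 35 0 0 0;-1.1 -1.3 70 0 0 0;-1.1 -1.3 110 0 0 0;-1.1 -1.3 140 0 0 0;-1.1 -1.3 157 0 0 0;-1.1 -1.3 157 0 0 0;-1.1 -1.3 157 0 0 0'| egrep 'pos|ft'; python3 t.py 505 -253.6 143 0.153
```

```text
ee_pos: [443.4, -264.0, 144.0]
ft_force: [1.0, -0.2, -0.2]
now u,t -226.0 97.1 toe z 29.2 F [ 0.  -0.2 -1.5] time 28.8
yaw now 0.155 shift [ 1.5 62.   2.3] rot [0.001 0.001 0.002] rows 2.0
```

```bash
python3 -m inch '1.5 0 1 0 0 0;1.5 15 1 0 0 0;1.5 30 1 0 0 0;1.5 45 1 0 0 0;1.5 58 1 0 0 0;1.5 62 1 0 0 0;1.5 62 1 0 0 0'| egrep 'pos|ft'; python3 t.py 505 -253.3 137.5 0.153
```

```text
ee_pos: [504.8, -252.9, 142.8]
ft_force: [0.3, 0.3, -2.1]
now u,t -207.7 39.2 toe z 26.8 F [-0.  -0.4 -1.5] time 29.68
yaw now 0.154 shift [0.  1.4 5.3] rot [-0.     0.     0.001] rows 1.0
```

```bash
python3 -m inch '0 0 2 0 0 0;0 0 4 0 0 0;0 0 4.5 0 0 0;0 0 4.5 0 0 0'| egrep 'pos|ft'; python3 -m inch '0 0 0.5 0 0 0;0 0 1 0 0 0;0 0 1 0 0 0'| egrep 'pos|ft'; python3 t.py
```

```text
ee_pos: [504.1, -253.3, 138.1]
ft_force: [-0.3, -0.5, -1.3]
ee_pos: [504.3, -253.3, 137.4]
ft_force: [0.5, 0.1, -1.5]
now u,t -207.4 38.6 toe z 21.4 F [ 0.   0.3 -0.3] time 30.57
```

```bash
python3 -m inch '0 0 0.4 0 0 0;0 0 0.4 0 0 0'| egrep 'pos|ft'; python3 -m inch '0 0 0.4 0 0 0;0 0 0.4 0 0 0;0 0 0.4 0 0 0;0 0 0.4 0 0 0;0 0 0.4 0 0 0;0 0 0.4 0 0 0' 14; python3 -m inch '0 0 0 0 0 0;0 0 0 0 0 0;0 0 0 0 0 0;0 0 0 0 0 0;0 0 0 0 0 0;0 0 0 0 0 0' 40
```

```text
ee_pos: [504.4, -253.3, 137.4]
ft_force: [-3.0, 1.3, 6.8]
time: 31.23
ee_pos: [504.3, -253.4, 136.5]
tcp_rot: [-2.043, -2.386, 0.0]
ft_force: [-0.7, -0.1, 0.1]
gripper_width: 13.9
grasp_force: 0.0
time: 31.73
ee_pos: [504.3, -253.3, 136.5]
tcp_rot: [-2.043, -2.387, 0.0]
ft_force: [0.8, -0.3, -0.4]
gripper_width: 39.7
grasp_force: 0.0
```

```bash
python3 -m inch '0 0 -15 0 0 0;0 0 -40 0 0 0;0 0 -80 0 0 0;0 0 -110 0 0 0;0 0 -110 0 0 0;-40 0 -110 0 0 0;-60 0 -110 0 0 0;-60 0 -110 0 0 0;-60 0 -110 0 0 0' | egrep 'pos|ft|wid'; python3 - <<'E'
from h import *
m=vision.camera_model("wrist"); p,d=vision.capture("wrist"); W=cloud(d,m)
Q=W.reshape(-1,3); Q=Q[~np.isnan(Q[:,0])]; Q=Q[(np.hypot(Q[:,0]-505,Q[:,1]+252)<80)]
for lo,hi in((165,195),(108,121)):
    q=Q[(Q[:,2]>lo)&(Q[:,2]<hi)]; print(lo,len(q),np.median(q[:,2]).round(1),cv2.minAreaRect(q[:,:2].astype(np.float32)))
p,d=vision.capture("side"); cv2.imwrite("pics/s9.png",p[:,:,::-1])
m=vision.camera_model("top"); p,d=vision.capture("top"); W=cloud(d,m); M=(p.max(2)<90)&(np.hypot(W[...,0]-519,W[...,1]-257)<60)&(W[...,2]>10)
Q=W[M]; print("piston",Q[:,:2].min(0),Q[:,:2].max(0),np.median(Q[:,2]), sensors.get_state()["time"])
E
```

```text
ee_pos: [513.3, -313.5, 246.1]
ft_force: [-0.3, 1.0, -0.5]
gripper_width: 40.3
165 1281 180.6 ((504.7476806640625, -252.97019958496094), (11.984926223754883, 35.23318862915039), 8.731919288635254)
108 3639 114.9 ((515.7101440429688, -251.73680114746094), (78.16024780273438, 49.4573860168457), 9.031394958496094)
piston [481.17749416 218.5557164 ] [550.02347225 287.46381994] 20.250562509694873 32.6333
```

View pics/s9.png

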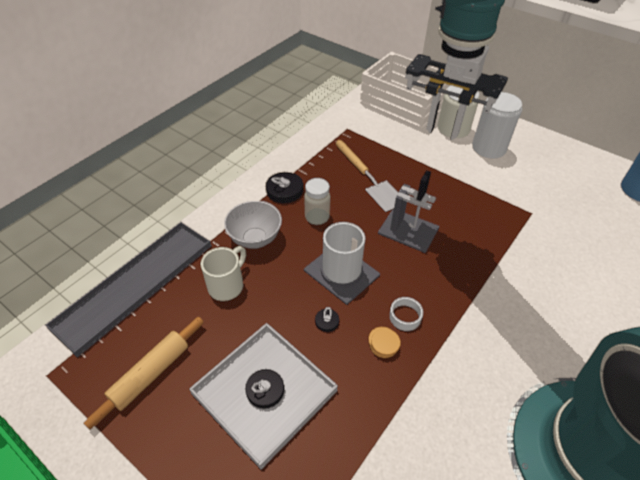

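The side view shows the piston flat in the tray at (264,388) and the hook upright in its fork at (422,190), 2 mm from the seat. The bystanders have not moved and the gripper is clear of everything.

```bash
python3 -c "
from cell import finish_job
print(finish_job())"
```

```text
the job is handed in; nothing more can be done
None
```

The piston was drawn out with the hook alone (about 11 N of pull) and stands flat in the tray, unhooked; the hook hangs back in its fork, and the job was handed in after about 33 s of robot time, with no verdict returned.

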